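Gauge the depth of a spring seat in a valve block

TASK

Stand the depth gauge flat on top of the valve block with its rod centred over the wide bore. Then push the rod down by its button until it comes to bear on the spring seat hidden down the bore: feel for it and do not push the seat in by more than 4 mm. Leave the gauge standing there by itself with the rod resting on the seat, so the depth can be read.

Things in the scene. Friction and masses are not known exactly. Their poses are not given: they have to be found in the camera images.
- block: valve block, bare aluminium, fixed to the bench: 130 (x) x 100 (y) x 50 (z) mm, origin at the centre of its underside. Its flat top, 50 mm up, has one wide bore (14 mm across, axis vertical, 22 mm from the centre towards the block's own -x) and four narrower 9 mm bolt holes near the corners (do not use them). On each of the two y sides are two plugs that stand out 8 mm.
- bore_mouth (a point): centre of the wide bore's mouth, level with the top face of the block; axes as the block's, z up
- seat (a joint): the spring seat (a flat steel disc that fills the bore). How far down the bore it lies is different every time: 10 to 20 mm below the block's top. The value is how far it has been pushed in, m: 0 untouched, at most 0.006. It takes about 1.2 N to start it and 2 N for each further mm, and it springs back.
- gauge_center (a point): centre of the loose depth gauge, 26 mm above its underside, on the rod's axis; z up along the rod, x along the foot. Bare steel, 0.5 to 0.7 kg: a foot 80 (x) x 28 (y) x 12 (z) mm with a square barrel 28 x 28 x 24 mm on the middle of it (top at 36 mm); a small lock screw stands 8 mm out of the barrel's +x side. Take it across the 28 mm (along its y), where the sides of foot and barrel are flush. The 8 mm rod runs down through the middle and stands up above the barrel.
- gauge_foot (a point): centre of the gauge's flat underside, where the rod comes out; axes as gauge_center
- button_top (a point): centre of the flat top of the rod's round button (20 mm across, 6 mm thick); it moves with the rod. With the rod fully up it is 70.5 mm above the gauge's underside (34.5 mm above the barrel).
- gauge_rod (a joint): travel of the gauge's rod, m: 0 fully up (its tip 1 mm inside the underside, as at the start), grows as it is pushed down, at most 0.028. The rod stays where it is left; a steady friction of 3 N must be overcome to move it either way.
Not all that is in view belongs to the job. Leave any red look-alike of the part that bears gauge_center alone.

How it is judged:
By the outcome, as a careful person would: the job done as asked, in the order asked, and still so for the second after the job is handed in, with the robot touching nothing.
It also fails if it takes over 43 s, if anything falls off the work surface, if the arm or the gripper's body presses on something with over 40 N, if the wrist force passes 120 N, or if a joint passes its speed limit or range.

ROBOT

A 7-joint arm with a two-finger parallel gripper is mounted at the origin on a cart in front of the work surface, level with it; the furniture and walls round the work are solid. World frame = base frame: x ahead of the robot, y to its left, z up, the work surface at z = 0. Lengths are in m, angles in degrees, forces in N, time in s.
With the tool pointing down it reaches from about 0.425 to 0.875 m from the base axis. Payload 8.4 kg.
Tool frame: the origin (TCP) lies at the centre of the arm's flange, where the gripper is bolted on; the fingertips stand 173 mm ahead of it and the grasp point (between the pads) lies 155 mm ahead of it (tcp_to_tips is the distance from the TCP to the fingertips, in m); y points along the fingers, z is the direction in which the jaws open and shut, and the axes are right-handed (so a half turn about y gives the same grasp; the last joint's range is limited). The gripper opens to 85 mm and grips with 20 to 120 N. Pads are 22 mm wide; open, the fingers measure 114 mm over their backs; the gripper's body (76 mm by 85 mm) begins 54 mm behind the grasp point. The pads swing forward as they close: fully open they stand 13 mm farther back than shut.
Start: joints at [65.42, 19.091, 2.286, 83.961, -0.768, 76.965, -3.352], TCP at [0.21, -0.615, 0.405] pointing down, gripper open.
Joint ranges: [-147.57, 147.57], [-21.85, 119.76], [-74.77, 79.35], [14.55, 137.4], [-85.83, 265.84], [4.83, 119.75], [-152.11, 152.11]. Speed limits (degrees/s): [127.2, 127.2, 159.86, 159.86, 180, 180, 180].

INTERFACE

Orientations are given as a 3x3 rotation matrix whose columns are the frame's x, y, z axes.
In Python, from rig import * gives the robot as it stands.
- The arm moves only by the tool apply_moves, never from a script. Its arguments are lists of equal length, an entry for each row: "delta_pos": the shift along the tool's x, y, z each as a share of 300 mm, from -1 to 1, a list of three; "rot": the turn, a rotation vector about the tool's x, y, z each as a share of 45 degrees, from -1 to 1, a list of three; "fingers": the closure, from 0 (fully open) to 1 (shut). In form: {"delta_pos": [[x, y, z], ...], "rot": [[rx, ry, rz], ...], "fingers": [fingers, ...]}. A call has 1 to 12 rows; each row shifts and turns the commanded pose from where the row before left it, along the tool's axes as they then stand; what a row does not reach is not made up. A row lasts 1/8 s, in which the tool goes at most 62.5 mm and 10.7 degrees, less where a joint would pass 70% of its speed; a pose out of reach is approached as far as the arm can. A call with a number of a shift or a turn outside -1 to 1 is refused whole. A call with a gripper value outside its range is refused whole. The fingers move at their own pace and stop on an object; "force" is the grip in N (left out, the last holds). Time passes only in rows, so rows that do not move let the fingers close. It gives the time, the measured TCP pose, the force and the opening at its end, in the units of the state.
- get_state(): the state, without advancing time (a new reading comes with each control period).
- get_image(name): name is "scene" or "top"; returns a dict with "image" (420x560x3 uint8, red, green, blue), "depth" (420x560 float32, m along the optical axis (not along the pixel's ray), 0 where there is no reading), "fx", "fy", "cx", "cy" (pixels), "R" (3x3) and "t" (3): a world point X has camera coordinates R X + t. Camera axes: x right, y down, z forward; pixel columns grow to the right and rows downward; lengths in m; the calibration is good to about 2 mm. A picture is of the moment at which its call begins.
- hand_in(): hands the job in, once; it reports no verdict.
Trained networks look in the newest picture that a camera, given by its name, has taken for a name from the list of things; names that differ only in an ending like _2 or _b are one class to them, and where a whole thing is asked for, a point or a joint stands for the part that bears it (a point fixed in the world has none). Each returns a list of dicts, best first, with "score" (0 to 1); they miss things now and then, are a little off and sometimes report something else, mostly with a low value. They report only what shows in the picture. A call takes as long as a camera call. They do not tell look-alikes from the thing itself.
- boxes_of(query, camera): "rect" ([left, top, right, bottom] in pixels, round what is visible of it).
- regions_of(query, camera): "mask" (420x560 bool, what is visible of it) and "rect" ([left, top, right, bottom] in pixels, round what is visible of it).
The state is a dict: "t": time; "q": joint angles; "qvel": joint speeds; "tau": joint torques, N m; "tcp_pos": TCP position; "tool_rot": TCP orientation; "force": force on the tool from outside, world axes, zero at the start; "moment": the same for the moment, N m; "gripper_width": finger opening in m.
Only numpy, scipy, OpenCV 4.12 (cv2) and the standard library are available. Lean on these libraries where they do the work, as an engineer would, in place of code of your own. Each camera call takes 0.05 s, during which the arm holds its last target. There are 200 camera calls.

## Working session

There is one attempt and no reset: what is moved stays moved. The work goes in short steps, Python scripts to look and compute and a tool call to move; the robot and the scene stay as the last step left them, time stands still between calls to the robot, and variables do not carry over. Pictures are saved under pics/ and viewed, about 8 in all and at most 12, crops included, and the job is handed in when it is done.

Besides the shell and the picture viewer there is one more tool, called after "Request:" by a JSON object that holds its "method" and its "body", one argument or row to a line. apply_moves: Moves the arm, as the interface text tells. Shift numbers are shares of 300 mm and turn numbers shares of 45 degrees, none past 1 either way. Its arguments: {"type":"object","properties":{"delta_pos":{"type":"array"},"rot":{"type":"array"},"fingers":{"type":"array"},"force":{"type":"number"}},"required":["delta_pos","rot","fingers"]}

```bash
ls; mkdir -p pics; python3 - <<'E'
from rig import *
import cv2,numpy as np
s=get_state(); print(s['t'],s['tcp_pos'],np.round(s['tool_rot'],3),s['gripper_width'])
for n in ('scene','top'):
    g=get_image(n); cv2.imwrite(f'pics/{n}0.png',g['image'][:,:,::-1]); print(n,g['fx'],np.round(g['R'],3).tolist(),g['t'])
    for q in ('block','bore_mouth','gauge_center','button_top'):
        print(q,[(np.round(b['rect']).tolist(),round(b['score'],2)) for b in boxes_of(q,n)][:4])
E
```

```text
pics
0.0 [ 0.2104153  -0.61481415  0.40381798] [[-0.946 -0.001  0.324]
 [-0.324  0.002 -0.946]
 [ 0.    -1.    -0.002]] 0.08517240561403192
scene 424.07015960796207 [[-0.747, -0.664, 0.008], [-0.334, 0.365, -0.869], [0.574, -0.652, -0.495]] [0.43639581 0.19395278 0.7928684 ]
block [([308.0, 175.0, 367.0, 216.0], 0.92)]
bore_mouth [([305.0, 171.0, 367.0, 211.0], 0.73)]
gauge_center [([167.0, 240.0, 192.0, 278.0], 0.9), ([218.0, 240.0, 250.0, 281.0], 0.89), ([267.0, 228.0, 302.0, 267.0], 0.71)]
button_top [([230.0, 241.0, 237.0, 260.0], 0.45)]
top 539.3591644092498 [[-0.044, -0.999, -0.003], [-0.974, 0.043, -0.223], [0.223, -0.007, -0.975]] [0.09382655 0.48951201 1.17211178]
block [([340.0, 171.0, 392.0, 237.0], 0.73)]
bore_mouth [([342.0, 174.0, 396.0, 235.0], 0.6)]
gauge_center [([190.0, 206.0, 201.0, 243.0], 0.93), ([150.0, 173.0, 177.0, 206.0], 0.84), ([235.0, 224.0, 250.0, 254.0], 0.77)]
button_top [([191.0, 217.0, 199.0, 225.0], 0.56), ([158.0, 178.0, 164.0, 185.0], 0.47)]
```

```bash
python3 - <<'E'
import cv2
a=cv2.imread('pics/top0.png'); b=cv2.imread('pics/scene0.png')
cv2.imwrite('pics/a1.png',cv2.resize(a[130:290,130:420],(0,0),fx=2.75,fy=2.75,interpolation=cv2.INTER_CUBIC))
E
```

```text
(no output)
```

View pics/a1.png

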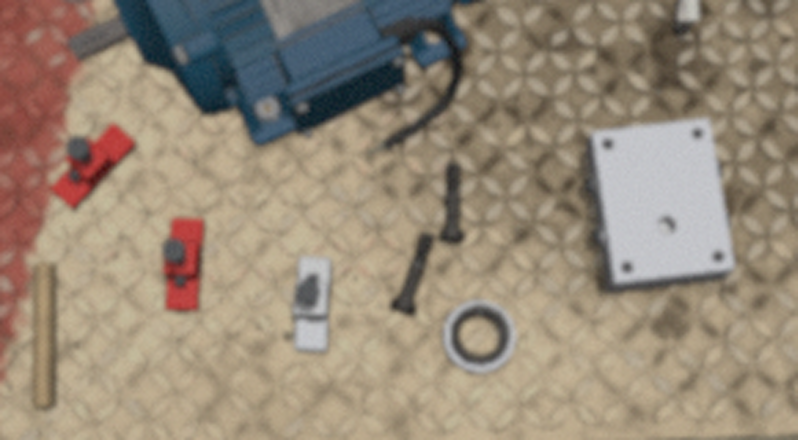

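View pics/scene0.png

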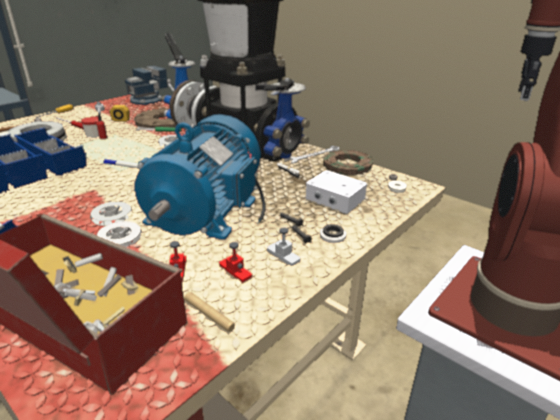

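Top view: the grey gauge is at about (244,239) px, the block at (366,203) px with its bore at (372,212), and two red look-alikes lie to the left. The block's bore (-x) end faces the robot.

```bash
cat > h.py <<'E'
from rig import *
import cv2,numpy as np
def world(g,u,v,d):
    P=np.stack([(u-g['cx'])/g['fx']*d,(v-g['cy'])/g['fy']*d,d],-1)
    return (P-g['t'])@g['R']
def cloud(g):
    v,u=np.mgrid[:420,:560].astype(float); return world(g,u,v,g['depth'].astype(float))
def onplane(g,u,v,z):   # pixel ray cut with plane z
    a=world(g,np.float64(u),np.float64(v),np.float64(0)); b=world(g,np.float64(u),np.float64(v),np.float64(1))
    return a+(b-a)*(z-a[2])/(b[2]-a[2])
E
python3 - <<'E'
from h import *
for n in ('top','scene'):
    g=get_image(n); W=cloud(g); ok=g['depth']>0
    for q in ('block','gauge_center'):
        for r in regions_of(q,n)[:3]:
            m=r['mask']&ok; P=W[m]; z=P[:,2]; c=g['image'][r['mask']].mean(0).round()
            print(n,q,np.round(r['rect']),c,'med',np.round(np.median(P,0),4),'z%',np.round(np.percentile(z,[5,50,95]),4))
            for lo,hi in ([(.044,.056)] if q=='block' else [(.008,.017),(.031,.041),(.064,.078)]):
                S=P[(z>lo)&(z<hi)]
                if len(S)>4:
                    print('   ',lo,len(S),'mean',S.mean(0).round(4),[np.round(x,4) for x in cv2.minAreaRect((S[:,:2]*1000).astype(np.float32))])
E
```

```text
top block [339. 172. 396. 236.] [179. 180. 183.] med [ 0.4906 -0.1358  0.0505] z% [0.0248 0.0505 0.0546]
    0.044 2353 mean [ 0.4931 -0.1391  0.0509] [array([ 494.0759, -139.3658]), array([131.0635, 101.2033]), np.float64(4.2622)]
top gauge_center [236. 225. 249. 258.] [158. 157. 156.] med [0.4204 0.1553 0.0154] z% [0.0077 0.0154 0.0725]
    0.008 219 mean [0.4227 0.1558 0.0125] [array([426.3994, 156.1286]), array([28.0511, 79.878 ]), np.float64(85.2217)]
    0.031 93 mean [0.4241 0.1543 0.0363] [array([428.8784, 155.5283]), array([27.6254, 33.3405]), np.float64(88.7755)]
    0.064 62 mean [0.4263 0.156  0.0713] [array([426.707 , 156.2278]), array([18.926 , 17.5901]), np.float64(42.777)]
top gauge_center [190. 206. 204. 245.] [150.  75.  70.] med [0.4593 0.262  0.0148] z% [0.0044 0.0148 0.072 ]
    0.008 224 mean [0.4629 0.2632 0.0123] [array([464.8053, 263.9572]), array([28.7366, 79.3956]), np.float64(85.7355)]
    0.031 98 mean [0.4607 0.2615 0.0362] [array([461.3196, 260.2482]), array([24.3695, 35.3601]), np.float64(45.2749)]
    0.064 64 mean [0.4652 0.264  0.0711] [array([465.7
[... 1471 characters left out ...]
31 107 mean [0.4237 0.1623 0.0355] [array([426.6051, 159.6512]), array([29.5571, 28.301 ]), np.float64(88.3725)]
    0.064 52 mean [0.4258 0.1606 0.0698] [array([427.7458, 158.874 ]), array([17.4177, 19.9579]), np.float64(47.2174)]
scene gauge_center [219. 242. 255. 280.] [171.  60.  55.] med [0.4574 0.272  0.0215] z% [0.0056 0.0215 0.0702]
    0.008 215 mean [0.4544 0.272  0.0117] [array([465.54  , 267.5778]), array([28.2683, 81.0817]), np.float64(85.8656)]
    0.031 120 mean [0.463  0.2698 0.0352] [array([465.5104, 267.0797]), array([28.178 , 29.5976]), np.float64(82.9166)]
    0.064 63 mean [0.4645 0.2677 0.0695] [array([464.953 , 267.1372]), array([18.7074, 19.1779]), np.float64(71.125)]
```

```bash
cat >> h.py <<'E'
def rel(p,yaw=None,s=None):
    """shift (shares, tool axes) to TCP p; turn share about tool y so that tool x lies at yaw"""
    s=s or get_state(); R=np.array(s['tool_rot']); d=R.T@(np.array(p)-s['tcp_pos'])/.3
    print('t',s['t'],'tcp',np.round(s['tcp_pos'],4),'yaw x',np.degrees(np.arctan2(R[1,0],R[0,0])).round(2),'tilt',np.round(R[2],4),'F',np.round(s['force'],2),'w',round(s['gripper_width'],4),'shift',d.round(4))
    if yaw is not None:
        c=np.degrees(np.arctan2(R[1,0],R[0,0])); e=(yaw-c+180)%360-180; print('turn y',round(-e/45,4))
E
python3 - <<'E'
from h import *
g=get_image('top')
print('bore px->',onplane(g,372.5,211.8,.05))
c,s=np.cos(np.radians(175.7)),np.sin(np.radians(175.7)); R=np.array([[c,0,s],[s,0,-c],[0,-1,0]])
print(np.linalg.det(R))
st=dict(get_state()); 
rel([.48,-.2,.35],175.7)
st['tool_rot']=R; rel([.48,-.2,.35],175.7,st)
st['tcp_pos']=[.48,-.2,.35]; rel([.4265,.158,.26],None,st)
E
```

```text
bore px-> [ 0.47097827 -0.14197111  0.05      ]
-1.0
t 0.85 tcp [ 0.2105 -0.615   0.4047] yaw x -161.11 tilt [-0. -1. -0.] F [-0.08  0.47  0.41] w 0.0853 shift [-1.298   0.1824 -1.0178]
turn y 0.5154
t 0.85 tcp [ 0.2105 -0.615   0.4047] yaw x 175.7 tilt [ 0. -1.  0.] F [-0.08  0.47  0.41] w 0.0853 shift [-0.7922  0.1824  1.4467]
turn y -0.0
t 0.85 tcp [ 0.48 -0.2   0.35] yaw x 175.7 tilt [ 0. -1.  0.] F [-0.08  0.47  0.41] w 0.0853 shift [0.2673 0.3    1.1766]
```

Request:
{"method": "apply_moves", "body": {
  "delta_pos": [
    [0,0,0],
    [0,0,0],
    [0,0,0],
    [-0.088,0.02,-0.16],
    [-0.088,0.02,-0.16],
    [-0.088,0.02,-0.16],
    [-0.088,0.02,-0.16],
    [-0.088,0.02,-0.16],
    [-0.088,0.02,-0.16],
    [-0.088,0.02,-0.16],
    [-0.088,0.02,-0.16],
    [-0.088,0.02,-0.16]
  ],
  "rot": [
    [0,0.172,0],
    [0,0.172,0],
    [0,0.172,0],
    [0,0,0],
    [0,0,0],
    [0,0,0],
    [0,0,0],
    [0,0,0],
    [0,0,0],
    [0,0,0],
    [0,0,0],
    [0,0,0]
  ],
  "fingers": [0,0,0,0,0,0,0,0,0,0,0,0],
  "force": 40
}}

```text
t: 2.35
tcp_pos: [0.4807, -0.2006, 0.3509]
tool_rot: [[-0.997, 0.001, -0.076], [0.076, -0.0, -0.997], [-0.001, -1.0, 0.0]]
force: [0.8, -0.9, 0.2]
gripper_width: 0.0854
```

```bash
python3 -c "
from h import *
rel([.4265,.158,.27],175.7)"
```

```text
t 2.35 tcp [ 0.4807 -0.2006  0.3509] yaw x 175.66 tilt [-8.e-04 -1.e+00  3.e-04] F [ 0.82 -0.85  0.23] w 0.0854 shift [ 0.271   0.2691 -1.1783]
turn y -0.0009
```

Request:
{"method": "apply_moves", "body": {
  "delta_pos": [
    [0.0387,0.0384,-0.1683],
    [0.0387,0.0384,-0.1683],
    [0.0387,0.0384,-0.1683],
    [0.0387,0.0384,-0.1683],
    [0.0387,0.0384,-0.1683],
    [0.0387,0.0384,-0.1683],
    [0.0387,0.0384,-0.1683],
    [0,0,0]
  ],
  "rot": [
    [0,0,0],
    [0,0,0],
    [0,0,0],
    [0,0,0],
    [0,0,0],
    [0,0,0],
    [0,0,0],
    [0,0,0]
  ],
  "fingers": [0,0,0,0,0,0,0,0]
}}

```text
t: 3.35
tcp_pos: [0.4244, 0.1601, 0.2698]
tool_rot: [[-0.998, -0.001, -0.069], [0.069, 0.001, -0.998], [0.001, -1.0, -0.001]]
force: [0.2, -0.7, -0.0]
gripper_width: 0.0855
```

```bash
python3 - <<'E'
from h import *
rel([.4265,.158,.181],175.7)
for n in('top','scene'):
    g=get_image(n); rs=regions_of('gauge_center',n); W=cloud(g)
    for r in rs[:3]:
        m=r['mask']&(g['depth']>0);P=W[m]; print(n,g['image'][m].mean(0).round(),[P[(P[:,2]>.064)&(P[:,2]<.078)].mean(0).round(4)])
g=get_image('scene'); cv2.imwrite('pics/s2.png',cv2.resize(g['image'][150:300,200:400,::-1],(0,0),fx=3.5,fy=3.5,interpolation=cv2.INTER_CUBIC))
E
```

```text
t 3.35 tcp [0.4244 0.1601 0.2698] yaw x 176.04 tilt [ 7.0e-04 -1.0e+00 -1.2e-03] F [ 0.23 -0.72 -0.03] w 0.0855 shift [-0.0077  0.296   0.0069]
turn y 0.0075
top [165.  76.  72.] [array([0.555 , 0.3419, 0.0708])]
top [155.  79.  75.] [array([0.4652, 0.2637, 0.0711])]
scene [142. 140. 136.] [array([0.4258, 0.1603, 0.0697])]
scene [171.  62.  57.] [array([0.4642, 0.2681, 0.0697])]
```

View pics/s2.png

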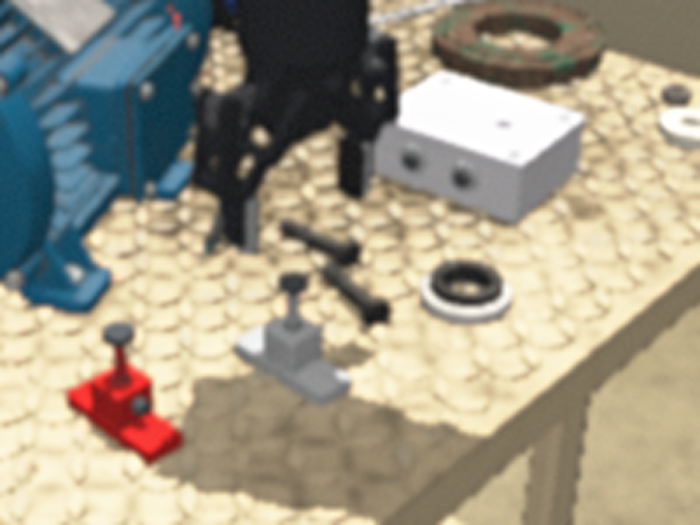

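The gripper hangs squarely over the grey gauge (crop 295,340), with the red look-alike clear of it. Descending.

Request:
{"method": "apply_moves", "body": {
  "delta_pos": [
    [-0.0077,0,0.0069],
    [0,0.074,0],
    [0,0.074,0],
    [0,0.074,0],
    [0,0.074,0],
    [0,0,0],
    [0,0,0]
  ],
  "rot": [
    [0,0.0075,0],
    [0,0,0],
    [0,0,0],
    [0,0,0],
    [0,0,0],
    [0,0,0],
    [0,0,0]
  ],
  "fingers": [0,0,0,0,0,0,0]
}}

```text
t: 4.47
tcp_pos: [0.4282, 0.1541, 0.182]
tool_rot: [[-0.997, 0.001, -0.082], [0.082, 0.0, -0.997], [-0.001, -1.0, -0.0]]
force: [-0.4, -1.4, -0.4]
gripper_width: 0.0853
```

```bash
python3 -c "
from h import *
rel([.4265,.158,.181],175.7)"
```

```text
t 4.475 tcp [0.4282 0.1541 0.182 ] yaw x 175.3 tilt [-6.e-04 -1.e+00 -3.e-04] F [-0.4  -1.4  -0.36] w 0.0853 shift [ 0.0068  0.0035 -0.0126]
turn y -0.0089
```

Request:
{"method": "apply_moves", "body": {
  "delta_pos": [
    [0.0068,0.002,-0.0126],
    [0,0,0],
    [0,0,0],
    [0,0,0],
    [0,0,0],
    [0,0,0],
    [0,0,0],
    [0,0,0],
    [0,0,0],
    [0,0,0]
  ],
  "rot": [
    [0,-0.0089,0],
    [0,0,0],
    [0,0,0],
    [0,0,0],
    [0,0,0],
    [0,0,0],
    [0,0,0],
    [0,0,0],
    [0,0,0],
    [0,0,0]
  ],
  "fingers": [0,0.4,1,1,1,1,1,1,1,1],
  "force": 50
}}

```text
t: 5.72
tcp_pos: [0.4262, 0.1582, 0.1809]
tool_rot: [[-0.997, 0.0, -0.074], [0.074, 0.0, -0.997], [-0.0, -1.0, -0.0]]
force: [-0.4, -0.5, 5.6]
gripper_width: 0.0274
```

```bash
python3 -c "
from h import *
rel([.4265,.158,.28],175.7)"
```

```text
t 5.725 tcp [0.4262 0.1582 0.1809] yaw x 175.74 tilt [-3.e-04 -1.e+00 -1.e-04] F [-0.36 -0.5   5.62] w 0.0274 shift [-0.0013 -0.3302  0.0006]
turn y 0.0008
```

Request:
{"method": "apply_moves", "body": {
  "delta_pos": [
    [0,-0.03,0],
    [0,-0.08,0],
    [0,-0.11,0],
    [0,-0.11,0],
    [0,0,0],
    [0,0,0],
    [0,0,0]
  ],
  "rot": [
    [0,0,0],
    [0,0,0],
    [0,0,0],
    [0,0,0],
    [0,0,0],
    [0,0,0],
    [0,0,0]
  ],
  "fingers": [1,1,1,1,1,1,1]
}}

```text
t: 6.6
tcp_pos: [0.4254, 0.1578, 0.2783]
tool_rot: [[-0.997, -0.003, -0.074], [0.074, -0.0, -0.997], [0.003, -1.0, 0.001]]
force: [0.9, -0.5, -4.8]
gripper_width: 0.0271
```

```bash
python3 - <<'E'
from h import *
rel([.4723,-.1398,.29],184.3)
for n in('top','scene'):
    g=get_image(n); rs=regions_of('gauge_center',n); W=cloud(g)
    cv2.imwrite(f'pics/{n}3.png',g['image'][:,:,::-1])
    for r in rs[:3]:
        m=r['mask']&(g['depth']>0);P=W[m]; c=g['image'][m].mean(0).round()
        if c[0]-c[1]>40: continue
        print(n,c,r['rect'],[np.percentile(P,k,axis=0).round(4) for k in(2,50,98)])
        for lo,hi in((.104,.12),(.128,.142)):
            S=P[(P[:,2]>lo)&(P[:,2]<hi)]; print(lo,len(S),len(S)>4 and cv2.minAreaRect((S[:,:2]*1000).astype(np.float32)))
a=cv2.resize(cv2.imread('pics/scene3.png')[130:290,210:360],(0,0),fx=3.6,fy=3.6,interpolation=cv2.INTER_CUBIC); cv2.imwrite('pics/s3.png',a)
E
```

```text
t 6.6 tcp [0.4254 0.1578 0.2783] yaw x 175.74 tilt [ 2.5e-03 -1.0e+00  7.0e-04] F [ 0.89 -0.45 -4.79] w 0.0271 shift [-0.2293 -0.039   0.9778]
turn y -0.1902
scene [127. 127. 127.] [267.9, 196.3, 301.1, 226.5] [array([0.3863, 0.1442, 0.1014]), array([0.4128, 0.1625, 0.1111]), array([0.46  , 0.1746, 0.1452])]
0.104 191 ((422.8868408203125, 155.52410888671875), (34.84712600708008, 74.80548858642578), 84.46580505371094)
0.128 80 ((421.75732421875, 158.64967346191406), (29.88162612915039, 20.097179412841797), 85.7302017211914)
```

View pics/s3.png

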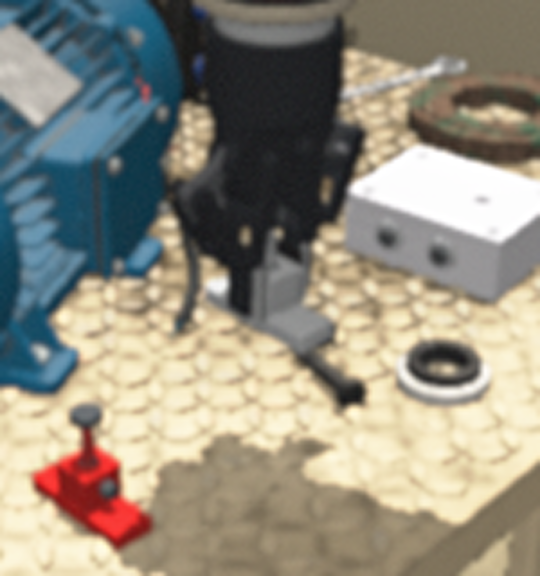

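The gauge hangs level in the jaws (crop 290,310). Next: turn 8.5° and carry it over the bore.

Request:
{"method": "apply_moves", "body": {
  "delta_pos": [
    [0,-0.02,0],
    [-0.0117,0,0.083],
    [-0.0117,0,0.143],
    [-0.0117,0,0.16],
    [-0.0117,0,0.16],
    [-0.0117,0,0.16],
    [-0.0117,0,0.16],
    [-0.0117,0,0.135],
    [0,0.04,0],
    [0,0.04,0],
    [0,0,0],
    [0,0,0]
  ],
  "rot": [
    [0,-0.19,0],
    [0,0,0],
    [0,0,0],
    [0,0,0],
    [0,0,0],
    [0,0,0],
    [0,0,0],
    [0,0,0],
    [0,0,0],
    [0,0,0],
    [0,0,0],
    [0,0,0]
  ],
  "fingers": [1,1,1,1,1,1,1,1,1,1,1,1]
}}

```text
t: 8.3
tcp_pos: [0.4731, -0.1386, 0.2618]
tool_rot: [[-0.997, -0.0, 0.076], [-0.076, 0.0, -0.997], [0.0, -1.0, -0.0]]
force: [0.1, 0.9, -4.9]
gripper_width: 0.0274
```

```bash
python3 - <<'E'
from h import *
rel([.4723,-.1398,.235],184.3)
for n in('top','scene'):
    g=get_image(n); rs=regions_of('gauge_center',n); W=cloud(g)
    cv2.imwrite(f'pics/{n}4.png',g['image'][:,:,::-1]); np.save(f'{n}4.npy',W)
    for r in rs[:3]:
        m=r['mask']&(g['depth']>0);P=W[m]; c=g['image'][m].mean(0).round()
        if c[0]-c[1]>40: continue
        print(n,c,np.round(r['rect']),[np.percentile(P,k,axis=0).round(4) for k in(2,50,98)])
a=cv2.imread('pics/scene4.png')[130:250,270:400];b=cv2.imread('pics/top4.png')[150:270,310:440]
cv2.imwrite('pics/s4.png',cv2.resize(np.hstack([a,b]),(0,0),fx=3,fy=3,interpolation=cv2.INTER_CUBIC))
E
```

```text
t 8.3 tcp [ 0.4731 -0.1386  0.2618] yaw x -175.63 tilt [ 0.e+00 -1.e+00 -2.e-04] F [ 0.15  0.9  -4.9 ] w 0.0274 shift [0.003  0.0893 0.0037]
turn y 0.0016
top [126. 126. 127.] [369. 213. 385. 225.] [array([ 0.4336, -0.1553,  0.0512]), array([ 0.4488, -0.1391,  0.094 ]), array([ 0.4608, -0.1274,  0.1181])]
scene [138. 139. 138.] [329. 160. 358. 180.] [array([ 0.4339, -0.1515,  0.0837]), array([ 0.4593, -0.1319,  0.0932]), array([ 0.5074, -0.1223,  0.117 ])]
```

View pics/s4.png

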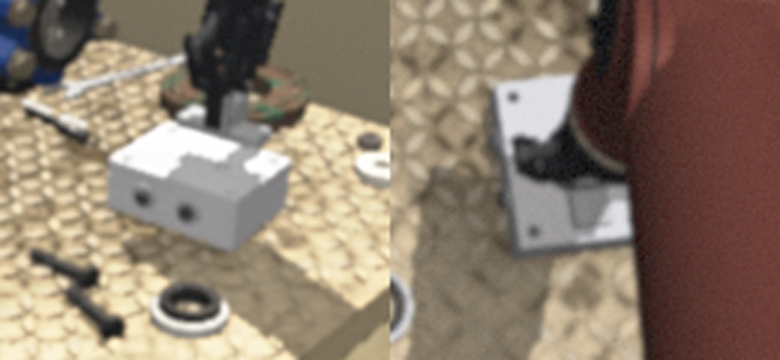

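```bash
python3 - <<'E'
from h import *
for n in('top','scene'):
    g=get_image(n); W=cloud(g); rs=regions_of('gauge_center',n)
    for r in rs[:3]:
        m=r['mask']&(g['depth']>0); P=W[m]; c=g['image'][m].mean(0)
        if c[0]-c[1]>40 or abs(np.median(P[:,1])+.14)>.05: continue
        for lo,hi in((.088,.098),(.111,.122)):
            S=P[(P[:,2]>lo)&(P[:,2]<hi)]
            a=np.radians(4.3); U=S[:,:2]@np.array([[np.cos(a),-np.sin(a)],[np.sin(a),np.cos(a)]])
            print(n,lo,len(S),'along',np.percentile(U[:,0],[0,2,98,100]).round(4),'across',np.percentile(U[:,1],[0,2,98,100]).round(4),'z',np.median(S[:,2]).round(4))
a=np.radians(4.3);T=np.array([[np.cos(a),-np.sin(a)],[np.sin(a),np.cos(a)]])
for k,c in(('top',(.4721,-.141)),('scene',(.4727,-.1385)),('tcp',(.4731,-.1386))): print(k,np.array(c)@T)
E
```

```text
top 0.088 137 along [0.4221 0.4228 0.4481 0.4485] across [-0.1882 -0.1877 -0.1626 -0.1611] z 0.0939
top 0.111 8 along [0.4474 0.4474 0.4497 0.4499] across [-0.1759 -0.1757 -0.1651 -0.1646] z 0.1152
scene 0.088 123 along [0.4214 0.4218 0.4991 0.5011] across [-0.1953 -0.188  -0.1581 -0.1557] z 0.0928
scene 0.111 24 along [0.4476 0.4476 0.4576 0.4583] across [-0.1895 -0.1877 -0.1594 -0.1592] z 0.1161
top [ 0.4601991  -0.17600056]
scene [ 0.46098486 -0.17355259]
tcp [ 0.46137624 -0.1736823 ]
```

Request:
{"method": "apply_moves", "body": {
  "delta_pos": [
    [0.003,0.02,0.0033],
    [0,0.04,0],
    [0,0.024,0],
    [0,0.01,0],
    [0,0,0],
    [0,0,0],
    [0,0,0]
  ],
  "rot": [
    [0,0.0016,0],
    [0,0,0],
    [0,0,0],
    [0,0,0],
    [0,0,0],
    [0,0,0],
    [0,0,0]
  ],
  "fingers": [1,1,1,1,1,1,1]
}}

```text
t: 9.57
tcp_pos: [0.4723, -0.1405, 0.2338]
tool_rot: [[-0.997, 0.001, 0.074], [-0.074, -0.0, -0.997], [-0.001, -1.0, 0.0]]
force: [-0.5, 1.0, -5.0]
gripper_width: 0.0269
```

```bash
python3 -c "
from h import *
rel([.4723,-.1398,.231],184.3)"
```

```text
t 9.575 tcp [ 0.4723 -0.1405  0.2338] yaw x -175.78 tilt [-5.e-04 -1.e+00  2.e-04] F [-0.47  1.   -5.05] w 0.0269 shift [-0.0002  0.0093 -0.0025]
turn y -0.0019
```

Request:
{"method": "apply_moves", "body": {
  "delta_pos": [
    [0,0.003,-0.001],
    [0,0.002,0],
    [0,0.002,0],
    [0,0,0]
  ],
  "rot": [
    [0,0,0],
    [0,0,0],
    [0,0,0],
    [0,0,0]
  ],
  "fingers": [1,1,1,1]
}}

```text
t: 10.07
tcp_pos: [0.4721, -0.1402, 0.2313]
tool_rot: [[-0.997, -0.0, 0.074], [-0.074, 0.0, -0.997], [0.0, -1.0, -0.0]]
force: [0.1, 0.0, -4.4]
gripper_width: 0.0273
```

Request:
{"method": "apply_moves", "body": {
  "delta_pos": [
    [0,0.002,0],
    [0,0,0]
  ],
  "rot": [
    [0,0,0],
    [0,0,0]
  ],
  "fingers": [1,1]
}}

```text
t: 10.32
tcp_pos: [0.4722, -0.1402, 0.231]
tool_rot: [[-0.997, 0.0, 0.073], [-0.073, -0.0, -0.997], [-0.0, -1.0, 0.0]]
force: [-2.4, 0.4, -1.1]
gripper_width: 0.0271
```

Request:
{"method": "apply_moves", "body": {
  "delta_pos": [
    [0,0.0015,0],
    [0,0,0]
  ],
  "rot": [
    [0,0,0],
    [0,0,0]
  ],
  "fingers": [1,1]
}}

```text
t: 10.58
tcp_pos: [0.4722, -0.1402, 0.2309]
tool_rot: [[-0.997, -0.0, 0.074], [-0.074, -0.0, -0.997], [0.0, -1.0, 0.0]]
force: [-4.9, 0.7, 5.8]
gripper_width: 0.0273
```

Request:
{"method": "apply_moves", "body": {
  "delta_pos": [
    [0,0,0],
    [0,0,0],
    [0,0,0],
    [0,0,0],
    [0,-0.02,0],
    [0,-0.08,0],
    [0,-0.1,0],
    [0,-0.1,0],
    [0,0,0],
    [0,0,0]
  ],
  "rot": [
    [0,0,0],
    [0,0,0],
    [0,0,0],
    [0,0,0],
    [0,0,0],
    [0,0,0],
    [0,0,0],
    [0,0,0],
    [0,0,0],
    [0,0,0]
  ],
  "fingers": [0,0,0,0,0,0,0,0,0,0.2]
}}

```text
t: 11.82
tcp_pos: [0.472, -0.1402, 0.3201]
tool_rot: [[-0.997, -0.0, 0.073], [-0.073, -0.0, -0.997], [0.0, -1.0, 0.0]]
force: [-0.3, -0.3, -0.9]
gripper_width: 0.0696
```

```bash
python3 - <<'E'
from h import *
rel([.4723,-.1398,.231],184.3)
for n in('top','scene'):
    g=get_image(n); W=cloud(g); rs=regions_of('gauge_center',n); cv2.imwrite(f'pics/{n}5.png',g['image'][:,:,::-1])
    for r in rs[:3]:
        m=r['mask']&(g['depth']>0); P=W[m]; c=g['image'][m].mean(0)
        if c[0]-c[1]>40 or abs(np.median(P[:,1])+.14)>.05: continue
        a=np.radians(4.3); T=np.array([[np.cos(a),-np.sin(a)],[np.sin(a),np.cos(a)]])
        for lo,hi in((.057,.067),(.08,.092),(.112,.128)):
            S=P[(P[:,2]>lo)&(P[:,2]<hi)]
            if len(S)<4: continue
            U=S[:,:2]@T
            print(n,lo,len(S),'along',np.percentile(U[:,0],[0,2,98,100]).round(4),'across',np.percentile(U[:,1],[0,2,98,100]).round(4),'z',np.median(S[:,2]).round(4),'mean',U.mean(0).round(4),cv2.minAreaRect((S[:,:2]*1000).astype(np.float32)))
a=cv2.imread('pics/scene5.png')[130:250,270:400];b=cv2.imread('pics/top5.png')[150:270,310:440]
cv2.imwrite('pics/s5.png',cv2.resize(np.hstack([a,b]),(0,0),fx=3,fy=3,interpolation=cv2.INTER_CUBIC))
E
```

```text
t 11.825 tcp [ 0.472  -0.1402  0.3201] yaw x -175.79 tilt [ 2.e-04 -1.e+00  0.e+00] F [-0.27 -0.3  -0.85] w 0.0696 shift [-0.0013  0.2971 -0.0013]
turn y -0.0019
top 0.057 162 along [0.4201 0.4206 0.464  0.4709] across [-0.1906 -0.1896 -0.1627 -0.1624] z 0.0631 mean [ 0.4352 -0.1752] ((457.4828796386719, -142.5568389892578), (50.772300720214844, 28.150426864624023), 4.4798760414123535)
top 0.08 96 along [0.4461 0.4462 0.4702 0.4704] across [-0.1898 -0.1886 -0.1628 -0.1622] z 0.0868 mean [ 0.4557 -0.1732] ((469.9496154785156, -141.05484008789062), (23.713966369628906, 27.64690589904785), 0.9064567685127258)
top 0.112 45 along [0.4511 0.452  0.463  0.463 ] across [-0.1857 -0.1846 -0.1681 -0.1665] z 0.121 mean [ 0.4576 -0.1762] ((469.10394287109375, -141.93003845214844), (12.062029838562012, 18.587947845458984), 16.13846206665039)
scene 0.057 138 along [0.4201 0.4209 0.4963 0.4981] across [-0.1891 -0.1842 -0.1589 -0.1572] z 0.0619 mean [ 0.4563 -0.1678] ((470.4942626953125, -137.79383850097656), (77.62996673583984, 28.939281463623047), 1.197826862335205)
scene 0.08 65 along [0.4462 0.4465 0.4742 0.4745] across [-0.1878 -0.1861 -0.1593 -0.1588] z 0.0854 mean [ 0.4589 -0.1691] ((472.105224609375, -138.3050994873047), (28.302913665771484, 28.998821258544922), 4.4294867515563965)
scene 0.112 31 along [0.4512 0.4524 0.4695 0.4703] across [-0.1863 -0.1835 -0.1645 -0.1642] z 0.1197 mean [ 0.4603 -0.1722] ((472.5912170410156, -138.41644287109375), (17.892486572265625, 19.531770706176758), 61.01776123046875)
```

View pics/s5.png

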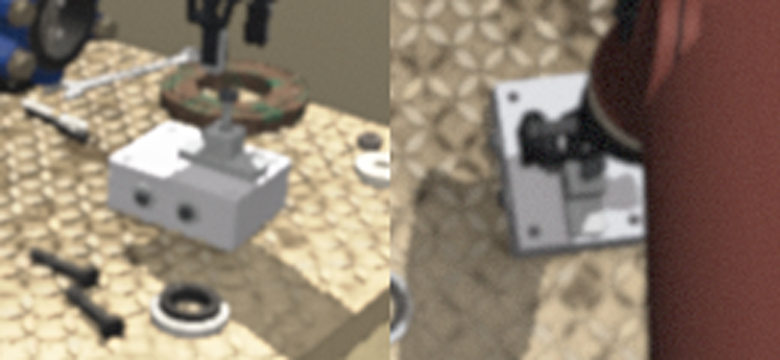

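The gauge stands flat on the block and the measured centre agrees with the bore to about 1 mm. Now I'll shut the fingers and approach the button.

Request:
{"method": "apply_moves", "body": {
  "delta_pos": [
    [0,0,0],
    [0,0,0],
    [0,0,0],
    [0,0,0],
    [0,0,0],
    [0,0.03,0],
    [0,0.03,0],
    [0,0,0],
    [0,0,0]
  ],
  "rot": [
    [0,0,0],
    [0,0,0],
    [0,0,0],
    [0,0,0],
    [0,0,0],
    [0,0,0],
    [0,0,0],
    [0,0,0],
    [0,0,0]
  ],
  "fingers": [1,1,1,1,1,1,1,1,1]
}}

```text
t: 13.15
tcp_pos: [0.4722, -0.1402, 0.3022]
tool_rot: [[-0.997, -0.0, 0.074], [-0.074, 0.0, -0.997], [0.0, -1.0, -0.0]]
force: [0.7, -0.6, 0.2]
gripper_width: 0.0002
```

Request:
{"method": "apply_moves", "body": {
  "delta_pos": [
    [0,0.007,0],
    [0,0.007,0],
    [0,0.004,0],
    [0,0,0]
  ],
  "rot": [
    [0,0,0],
    [0,0,0],
    [0,0,0],
    [0,0,0]
  ],
  "fingers": [1,1,1,1]
}}

```text
t: 13.65
tcp_pos: [0.4721, -0.1402, 0.2968]
tool_rot: [[-0.997, -0.0, 0.073], [-0.073, 0.0, -0.997], [0.0, -1.0, -0.0]]
force: [-0.3, 0.5, -1.0]
gripper_width: 0.0002
```

Request:
{"method": "apply_moves", "body": {
  "delta_pos": [
    [0,0.004,0],
    [0,0.004,0],
    [0,0.004,0],
    [0,0,0]
  ],
  "rot": [
    [0,0,0],
    [0,0,0],
    [0,0,0],
    [0,0,0]
  ],
  "fingers": [1,1,1,1]
}}

```text
t: 14.15
tcp_pos: [0.4721, -0.1402, 0.2933]
tool_rot: [[-0.997, 0.0, 0.073], [-0.073, 0.0, -0.997], [-0.0, -1.0, -0.0]]
force: [-0.5, -1.1, 0.3]
gripper_width: -0.0001
```

Request:
{"method": "apply_moves", "body": {
  "delta_pos": [
    [0,0.003,0],
    [0,0.003,0],
    [0,0.003,0]
  ],
  "rot": [
    [0,0,0],
    [0,0,0],
    [0,0,0]
  ],
  "fingers": [1,1,1]
}}

```text
t: 14.52
tcp_pos: [0.4722, -0.1402, 0.2906]
tool_rot: [[-0.997, 0.0, 0.074], [-0.074, 0.0, -0.997], [-0.0, -1.0, -0.0]]
force: [0.3, 0.4, 2.5]
gripper_width: -0.0001
```

Request:
{"method": "apply_moves", "body": {
  "delta_pos": [
    [0,0.003,0],
    [0,0.003,0],
    [0,0.003,0]
  ],
  "rot": [
    [0,0,0],
    [0,0,0],
    [0,0,0]
  ],
  "fingers": [1,1,1]
}}

```text
t: 14.9
tcp_pos: [0.4722, -0.1402, 0.2879]
tool_rot: [[-0.997, 0.0, 0.073], [-0.073, 0.0, -0.997], [-0.0, -1.0, -0.0]]
force: [-1.2, 0.5, 2.6]
gripper_width: 0.0001
```

Request:
{"method": "apply_moves", "body": {
  "delta_pos": [
    [0,0.003,0],
    [0,0.003,0],
    [0,0.003,0]
  ],
  "rot": [
    [0,0,0],
    [0,0,0],
    [0,0,0]
  ],
  "fingers": [1,1,1]
}}

```text
t: 15.28
tcp_pos: [0.4721, -0.1403, 0.2852]
tool_rot: [[-0.997, 0.0, 0.073], [-0.073, -0.0, -0.997], [-0.0, -1.0, 0.0]]
force: [-0.9, -0.0, 1.9]
gripper_width: -0.0002
```

Request:
{"method": "apply_moves", "body": {
  "delta_pos": [
    [0,0.003,0],
    [0,0.003,0],
    [0,0,0]
  ],
  "rot": [
    [0,0,0],
    [0,0,0],
    [0,0,0]
  ],
  "fingers": [1,1,1]
}}

```text
t: 15.65
tcp_pos: [0.4721, -0.1402, 0.2833]
tool_rot: [[-0.997, -0.0, 0.074], [-0.074, 0.0, -0.997], [0.0, -1.0, -0.0]]
force: [0.8, -0.6, 1.1]
gripper_width: 0.0002
```

Request:
{"method": "apply_moves", "body": {
  "delta_pos": [
    [0,0.001,0],
    [0,0.001,0],
    [0,0.001,0]
  ],
  "rot": [
    [0,0,0],
    [0,0,0],
    [0,0,0]
  ],
  "fingers": [1,1,1]
}}

```text
t: 16.02
tcp_pos: [0.4721, -0.1402, 0.2825]
tool_rot: [[-0.997, 0.0, 0.073], [-0.073, 0.0, -0.997], [-0.0, -1.0, -0.0]]
force: [-0.4, 0.6, 3.1]
gripper_width: 0.0
```

Request:
{"method": "apply_moves", "body": {
  "delta_pos": [
    [0,0.001,0],
    [0,0.001,0],
    [0,0.001,0]
  ],
  "rot": [
    [0,0,0],
    [0,0,0],
    [0,0,0]
  ],
  "fingers": [1,1,1]
}}

```text
t: 16.4
tcp_pos: [0.4722, -0.1402, 0.2816]
tool_rot: [[-0.997, 0.0, 0.074], [-0.074, 0.0, -0.997], [-0.0, -1.0, -0.0]]
force: [-0.3, -0.3, 3.0]
gripper_width: 0.0002
```

Request:
{"method": "apply_moves", "body": {
  "delta_pos": [
    [0,0.001,0],
    [0,0.001,0],
    [0,0.001,0]
  ],
  "rot": [
    [0,0,0],
    [0,0,0],
    [0,0,0]
  ],
  "fingers": [1,1,1]
}}

```text
t: 16.77
tcp_pos: [0.4721, -0.1402, 0.2807]
tool_rot: [[-0.997, 0.0, 0.074], [-0.074, -0.0, -0.997], [-0.0, -1.0, 0.0]]
force: [-0.6, -0.0, 2.8]
gripper_width: 0.0
```

Request:
{"method": "apply_moves", "body": {
  "delta_pos": [
    [0,0.001,0],
    [0,0.001,0],
    [0,0.001,0]
  ],
  "rot": [
    [0,0,0],
    [0,0,0],
    [0,0,0]
  ],
  "fingers": [1,1,1]
}}

```text
t: 17.15
tcp_pos: [0.4722, -0.1402, 0.2799]
tool_rot: [[-0.997, 0.0, 0.074], [-0.074, -0.0, -0.997], [-0.0, -1.0, 0.0]]
force: [-0.1, -0.1, 3.8]
gripper_width: -0.0
```

Request:
{"method": "apply_moves", "body": {
  "delta_pos": [
    [0,0.001,0],
    [0,0.001,0],
    [0,0.001,0]
  ],
  "rot": [
    [0,0,0],
    [0,0,0],
    [0,0,0]
  ],
  "fingers": [1,1,1]
}}

```text
t: 17.52
tcp_pos: [0.4722, -0.1403, 0.2791]
tool_rot: [[-0.997, 0.0, 0.073], [-0.073, -0.0, -0.997], [-0.0, -1.0, 0.0]]
force: [-0.9, -0.4, 5.4]
gripper_width: 0.0002
```

Request:
{"method": "apply_moves", "body": {
  "delta_pos": [
    [0,0.001,0],
    [0,0.001,0]
  ],
  "rot": [
    [0,0,0],
    [0,0,0]
  ],
  "fingers": [1,1]
}}

```text
t: 17.77
tcp_pos: [0.4722, -0.1402, 0.2785]
tool_rot: [[-0.997, 0.0, 0.074], [-0.074, -0.0, -0.997], [-0.0, -1.0, 0.0]]
force: [-1.9, 0.8, 7.2]
gripper_width: 0.0001
```

```bash
python3 -c "
from h import *
f=[]
for i in range(12): get_image('top'); s=get_state(); f.append(s['force'])
f=np.array(f); print(s['t'],f.mean(0).round(2),f.std(0).round(2),s['tcp_pos'])"
```

```text
18.375 [-1.25  0.38  5.98] [0.53 0.52 0.44] [ 0.47216079 -0.1402502   0.27851767]
```

A steady 6.0 N against about 2.7 N while sliding, rising at about 2 N/mm: the rod is on the seat, pushed in about 1 mm. Retracting straight up, then to one side.

Request:
{"method": "apply_moves", "body": {
  "delta_pos": [
    [0,-0.003,0],
    [0,-0.01,0],
    [0,-0.05,0],
    [0,-0.1,0],
    [0,-0.15,0],
    [0,-0.1,-0.1],
    [0,0,-0.18],
    [0,0,-0.18],
    [0,0,-0.18],
    [0,0,-0.18],
    [0,0,-0.1],
    [0,0,0]
  ],
  "rot": [
    [0,0,0],
    [0,0,0],
    [0,0,0],
    [0,0,0],
    [0,0,0],
    [0,0,0],
    [0,0,0],
    [0,0,0],
    [0,0,0],
    [0,0,0],
    [0,0,0],
    [0,0,0]
  ],
  "fingers": [1,1,1,1,1,1,1,1,1,1,1,1]
}}

```text
t: 19.88
tcp_pos: [0.4512, 0.1376, 0.4033]
tool_rot: [[-0.997, 0.001, 0.078], [-0.078, 0.001, -0.997], [-0.001, -1.0, -0.0]]
force: [-0.5, -1.3, 0.1]
gripper_width: 0.0002
```

```bash
python3 - <<'E'
from h import *
s=get_state(); print(s['t'],s['tcp_pos'],s['force'])
T=np.array([[np.cos(.075),-np.sin(.075)],[np.sin(.075),np.cos(.075)]])
for n in('top','scene'):
    g=get_image(n); W=cloud(g); cv2.imwrite(f'pics/{n}6.png',g['image'][:,:,::-1])
    for q in('block','gauge_center'):
      for r in regions_of(q,n)[:3]:
        m=r['mask']&(g['depth']>0); P=W[m]
        if abs(np.median(P[:,1])+.14)>.05: continue
        for lo,hi in ([(.045,.055)] if q=='block' else [(.057,.067),(.08,.092),(.098,.115)]):
            S=P[(P[:,2]>lo)&(P[:,2]<hi)]
            if len(S)<4: continue
            U=S[:,:2]@T; e=np.percentile(U,[1,99],axis=0)
            print(n,q,lo,len(S),'z',np.median(S[:,2]).round(4),'mid',e.mean(0).round(4),'size',np.ptp(e,axis=0).round(4))
a=cv2.imread('pics/scene6.png')[130:250,270:400];b=cv2.imread('pics/top6.png')[150:270,310:440]
cv2.imwrite('pics/s6.png',cv2.resize(np.hstack([a,b]),(0,0),fx=3,fy=3,interpolation=cv2.INTER_CUBIC))
E
```

```text
19.875 [0.45118416 0.13758642 0.40327842] [-0.46874564 -1.31913925  0.10221164]
top block 0.045 1840 z 0.0508 mid [ 0.4819 -0.176 ] size [0.1283 0.099 ]
top gauge_center 0.057 252 z 0.063 mid [ 0.4602 -0.1761] size [0.0783 0.0275]
top gauge_center 0.08 99 z 0.0865 mid [ 0.463  -0.1756] size [0.0329 0.0265]
top gauge_center 0.098 66 z 0.1056 mid [ 0.4603 -0.1768] size [0.018  0.0185]
scene block 0.045 598 z 0.05 mid [ 0.4816 -0.173 ] size [0.128  0.1019]
scene gauge_center 0.057 135 z 0.062 mid [ 0.4593 -0.1718] size [0.0747 0.0277]
scene gauge_center 0.08 65 z 0.086 mid [ 0.4603 -0.1731] size [0.0282 0.027 ]
scene gauge_center 0.098 23 z 0.1048 mid [ 0.4587 -0.1716] size [0.0144 0.0166]
```

View pics/s6.png

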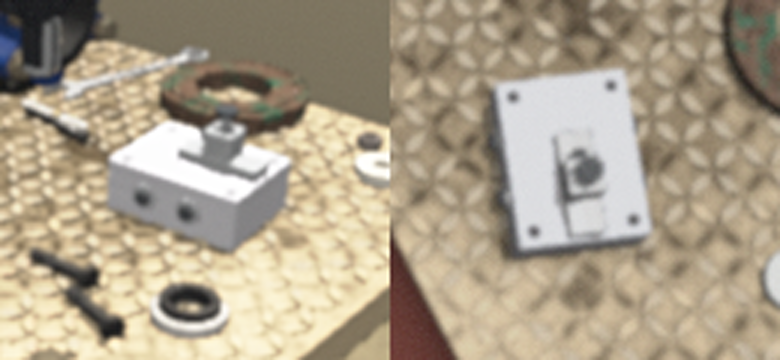

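```bash
python3 -c "
from rig import *
print(hand_in())"
```

```text
the job is handed in; nothing more can be done
None
```

The gauge is standing by itself, flat on the block, with its rod down on the seat. I handed the job in at about 20 s of the 43 s allowed; no verdict was reported.

- **Placing:** I gripped the grey gauge across its 28 mm and left the red look-alikes alone. In the last pictures its centre was within 1 mm of the bore axis in the top camera. In the scene camera the barrel agreed to the same margin. The scene camera's foot and button readings, from partial views, were up to about 1.5 mm off. The rod has 3 mm of clearance all round.
- **Feeling for the seat:** The force stayed near 3 N while the rod slid, then rose to 7.2 N while pushing and settled at 6.0 N. That means the seat is pushed in about 1 to 1.5 mm, under the 4 mm limit. The seat lies about 12 to 13 mm below the block's top.
- **After letting go:** The gripper was clear and touching nothing. The button top stood about 15 mm lower than with the rod fully up.
- **Checks that disagreed:** The two cameras differ by 2 to 3 mm in absolute y. They agree on gauge against block to within the differences above, so I placed by that.

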